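# Bolt the sliding guide to the packing jig with the wing thumbscrew

## Robot

A 6-joint arm with a two-finger parallel gripper is mounted at the origin on the work surface. World frame = base frame: x ahead of the robot, y to its left, z up, the work surface at z = 0. Lengths are in m, angles in rad, forces in N, time in s.
With the tool pointing down it reaches from about 0.3 to 0.775 m from the base axis. Payload 14.6 kg.
Tool frame: the origin (TCP) lies at the very end of the fingers, on their centre line; the grasp point (between the pads) lies 19 mm behind it; z points along the fingers, y is the line along which they close (so a half turn about z gives the same grasp; the last joint's range is limited). The gripper opens to 94 mm and grips with 3 to 60 N. Pads are 16 mm wide; open, the fingers measure 119 mm over their backs; the gripper's body (75 mm by 177 mm) begins 78 mm behind the grasp point.
Start: joints at [-1.351, 0.3, 1.521, -0, 1.321, -0.067], TCP at [0.156, -0.528, 0.205] pointing down, gripper open.
Joint ranges: [-3.03, 3.03], [-0.79, 2.21], [0.23, 2.52], [-1.04, 4.18], [0, 3.07], [-2.55, 2.55]. Speed limits (rad/s): [2.22, 2.22, 2.57, 3.14, 3.14, 3.14].

## Interface

Orientations are given as [roll, pitch, yaw] about the fixed x, y, z axes, in that order (R = Rz(yaw) Ry(pitch) Rx(roll)).
In Python, from station import ctrl gives the robot as it stands.
- The arm moves only by the tool move_arm, never from a script. Its argument "increments" is a list of rows, each a list of 7 numbers: the opening, from 0 (shut) to 1 (fully open), then the shift along the tool's x, y, z in units of 50 mm (1.0 is 50 mm), then the turn, a rotation vector about the tool's x, y, z in rad. In form: [[claw, tx, ty, tz, rx, ry, rz], ...]. A call has 1 to 20 rows; each row shifts and turns the commanded pose from where the row before left it, along the tool's axes as they then stand; what a row does not reach is not made up. A row lasts 1/10 s, in which the tool goes at most 50 mm and 8.59 degrees, less where a joint would pass 70% of its speed; a pose out of reach is approached as far as the arm can. A call is refused whole if a number of a shift passes 1 or a number of a turn 0.15, either way. A call with a gripper value outside its range is refused whole. The fingers move at their own pace and stop on an object; "force" is the grip in N (left out, the last holds). Time passes only in rows, so rows that do not move let the fingers close. It gives the time, the measured TCP pose, the force, the opening and the grip force at its end, in the units of the state.
- ctrl.get_obs(): the state, without advancing time (a new reading comes with each control period).
- ctrl.camera(name): name is "scene" or "top" or "wrist"; returns a dict with "color" (480x640x3 uint8, blue, green, red), "K" (3x3 intrinsics, pixels), "pose" (4x4, takes a point from camera to world coordinates); the wrist camera has in their place "tool_from_camera" (4x4, takes a point from camera to tool coordinates, whose origin is the TCP and whose axes are the flange's). Camera axes: x right, y down, z forward; pixel columns grow to the right and rows downward; lengths in m; the calibration is good to about 2 mm. A picture is of the moment at which its call begins: read the wrist's pose just before it. There is no depth.
- ctrl.hand_in(): hands the job in; it is judged then, once.
Trained networks look in a picture, given as the dict that the camera call returned (one of the last four; its "shot" number tells which), for a name from the list of things; names that differ only in an ending like _2 or _b are one class to them, and where a whole thing is asked for, a point or a joint stands for the part that bears it (a point fixed in the world has none). Each returns a list of dicts, best first, with "conf" (0 to 1); they miss things now and then, are a little off and sometimes report something else, mostly with a low value. They report only what shows in the picture. A call takes as long as a camera call. They do not tell look-alikes from the thing itself.
- ctrl.cut_out(name, picture): "mask" (480x640 bool, what is visible of it) and "centre" ([row, column] in pixels, amid what is visible of it).
The state is a dict: "time_s": time; "qpos": joint angles; "joint_vel": joint speeds; "tau": joint torques, N m; "ee_pos": TCP position; "eef_rot": TCP orientation; "force": force on the tool from outside, world axes, zero at the start; "moment": the same for the moment, N m; "grip_width": finger opening in m; "grip_force": force on a finger pad.
Only numpy, scipy, OpenCV 4.12 (cv2) and the standard library are available. Lean on these libraries where they do the work, as an engineer would, in place of code of your own. Each camera call takes 0.05 s, during which the arm holds its last target. There are 200 camera calls.

## Task

Set up the packing jig: slide the steel guide along its channel until the hole in its foot lies over the hole in the jig base, then take the wing-headed thumbscrew from the holder and put it down through both holes. Pressing only lightly, turn it clockwise until it drops into its hidden slot with its head flush on the guide's foot, turn it on until the wing lies in line with the jig's long side, and let go; leave the knob-headed screw, the tape dispenser and the carton alone.

Things in the scene. Friction and masses are not known exactly. Their poses are not given: they have to be found in the camera images.
- base: Jig base, a fixed bare aluminium channel 250 x 90 mm, long side along its x, origin at the centre of its underside on the table. Its x axis points the way the guide has to be slid (away from the robot, within 0.4 rad of straight ahead). The channel floor is 34 mm above the table; side rails 12 mm wide along both long sides, tops 44 mm above the table.
- base_hole (a point): Centre of the 18.5 mm round hole in the channel floor, at floor height (34 mm above the table), on the base's centre line, 30 mm towards +x from the base's origin. Below it, hidden in the base, sits the brass insert that takes the screw.
- insert (a point): On the hole's axis, 20 mm under the channel floor: the hidden turning insert, with a 18 x 6.4 mm slot for the screw's tang, at an unknown angle, 0.66 to 2.17 rad counter-clockwise (from above) from the base's x axis. The tang drops in only within about 0.15 rad of it (or half a turn away). Until then the head stands 5 mm proud: press lightly and turn clockwise from 2.2 rad to find it by feel.
- insert_stop (a point): Foot of the same axis, 6 mm above the table. Once the tang has dropped in (the head then sits flush), turn the screw on clockwise, insert and all (friction 0.15 Nm), until its wing is in line with the base's x axis: locked. A hard stop comes 0.3 rad past that. It may be let go and gripped anew on the way. Search with 4 to 10 N of press, never over 30 N; turn with hardly any.
- guide_hole (a point): Centre of the 20.5 mm hole in the guide's foot, at the foot's top face, 40.5 mm above the table. The guide is a steel angle held in the channel, foot 100 x 64 x 6 mm. It slides only along the base's x axis (friction 2.5 N), stays where left, starts 35 to 75 mm short of the base hole and can go 20 mm too far (no stop). The screw's tapered end pulls it into line over the last 2 to 3 mm.
- fence_top (a point): Middle of the top edge of the guide's upright fence: a plate 10 mm thick (along the base's x), 64 mm wide, its top 95.5 mm above the table and 55 mm above the foot. It stands 70 mm towards -x from the guide's hole; frame as the base's. Pinch its upper half from above, across the 10 mm, to slide the guide.
- holder: Fixed grey plastic block 140 x 60 x 42 mm high with two upright holes 80 mm apart along its x, in which the two screws hang by their heads. Origin at the centre of its underside.
- wing_mid (a point): The wing thumbscrew (steel, 60 to 130 g), hanging upright in either hole of the holder: the middle of its flat wing, which is 32 mm long (this x) x 10 mm thick (y) x 30 mm high (z). This point is 15 mm below the wing's top edge, 15 mm above the top of the round head (34 mm across, 5 mm thick) and 20 mm above the head's underside.
- screw_seat (a point): Centre of the underside of the wing screw's round head, on the screw's axis, 20 mm below wing_mid. 42 mm above the table in the holder, 40.5 mm when fully home on the guide's foot.
- screw_tip (a point): Lower end of the wing screw, on its axis, 31.8 mm below screw_seat. Below the head come a 16 mm round shank 25.8 mm long with a 4 mm taper at its end, then a flat tang 15 x 4 x 6 mm, its 15 mm side in line with the wing.
- knobscrew: The other screw, with a plain round knob head 38 mm across and 14 mm high and no tang; origin at the centre of the head's underside. Hangs in the other hole of the holder. Leave alone.
- dispenser: Blue desk tape dispenser 150 x 60 x 96 mm, origin at the centre of its underside. Leave alone.
- carton: Small cardboard carton 110 x 80 x 60 mm, origin at the centre of its underside. Leave alone.
There are look-alikes about, which are no part of the job. Leave any orange look-alike of the part that bears wing_mid alone.

How it is judged:
By the outcome, as a careful person would: the job done as asked, in the order asked, and still so for the second after the job is handed in, with the robot touching nothing.
It also fails if it takes over 67 s, if anything falls off the work surface, if the arm or the gripper's body presses on something with over 40 N, if the wrist force passes 120 N, or if a joint passes its speed limit or range.

## Working session

There is one attempt and no reset: what is moved stays moved. The work goes in short steps, Python scripts to look and compute and a tool call to move; the robot and the scene stay as the last step left them, time stands still between calls to the robot, and variables do not carry over. Pictures are saved under pics/ and viewed, at most 10 in all, crops included, and the job is handed in when it is done.

Besides the shell and the picture viewer there is one more tool, called after ">>>" by a JSON object that holds its "name" and its "arguments", one argument or row to a line. move_arm: Moves the arm, as the interface text tells. Its arguments: {"type":"object","properties":{"increments":{"type":"array","items":{"type":"array","items":{"type":"number"}}},"force":{"type":"number"}},"required":["increments"]}

```bash
mkdir -p pics
cat > h.py <<'E'
import numpy as np, cv2
from scipy.spatial.transform import Rotation as R
from station import ctrl
def T():
    o=ctrl.get_obs(); M=np.eye(4); M[:3,:3]=R.from_euler('xyz',o['eef_rot']).as_matrix(); M[:3,3]=o['ee_pos']; return M
def cam(n):
    M=T(); p=ctrl.camera(n)
    p['P']=np.array(p['pose']) if 'pose' in p else M@np.array(p['tool_from_camera'])
    return p
def w(p,uv,z):
    uv=np.atleast_2d(np.array(uv,float)); d=np.c_[uv,np.ones(len(uv))]@np.linalg.inv(p['K']).T@p['P'][:3,:3].T
    c=p['P'][:3,3]; return c+d*((z-c[2])/d[:,2])[:,None]
def px(p,X):
    X=np.atleast_2d(X); q=(X-p['P'][:3,3])@p['P'][:3,:3]@np.array(p['K']).T; return q[:,:2]/q[:,2:]
E
python3 - <<'E'
from h import *
o=ctrl.get_obs();print(o)
for n in ('top','scene'):
    p=cam(n);cv2.imwrite(f'pics/{n}0.png',p['color']);print(n,p['P'].round(3).tolist(),np.array(p['K']).tolist())
    for t in ('base','fence_top','guide_hole','base_hole','holder','wing_mid','knobscrew','dispenser','carton'):
        try:
            for d in ctrl.cut_out(t,p)[:3]: print(t,round(d['conf'],2),np.array(d['centre']).round(),d['mask'].sum())
        except Exception as e: print(t,e)
E
```

```text
{'time_s': 0.0, 'qpos': array([-1.35061087e+00,  3.00466995e-01,  1.52155423e+00,  3.68506811e-05,
        1.32070226e+00, -6.66023745e-02]), 'joint_vel': array([ 0.00141731,  0.00074599,  0.0011013 , -0.00046396,  0.00072288,
        0.00042771]), 'tau': array([-2.08350255e-03, -5.31807554e+01, -3.52738094e+01,  7.07661593e-02,
        2.44112348e-02, -1.01505952e-04]), 'ee_pos': array([ 0.1555301 , -0.52728881,  0.20489994]), 'eef_rot': array([-3.14046670e+00, -1.10875140e-04,  2.86778632e-01]), 'force': array([-0.21870924, -0.20460876, -0.13182192]), 'moment': array([ 0.01819641, -0.00790597,  0.00707279]), 'grip_force': 0.0, 'grip_width': 0.0938732999864033}
top [[0.011, -0.993, 0.116, 0.411], [-1.0, -0.009, 0.017, -0.019], [-0.016, -0.116, -0.993, 1.11], [0.0, 0.0, 0.0, 1.0]] [[542.1403062371115, 0.0, 319.5073765188781], [0.0, 542.1403062371115, 248.95713555690782], [0.0, 0.0, 1.0]]
base 0.96 [214. 294.] 5640
fence_top 0.81 [232. 300.] 1519
guide_hole 0.9 [232. 303.] 1568
base_hole 0.91 [211. 295.] 5557
holder 0.96 [266. 408.] 1920
wing_mid 0.81 [290. 464.] 261
wing_mid 0.74 [282. 419.] 240
wing_mid 0.74 [332. 390.] 243
knobscrew 0.77 [248. 407.] 292
knobscrew 0.72 [268. 411.] 1860
dispenser 0.78 [273. 532.] 2941
carton 0.72 [262. 114.] 2786
scene [[0.318, 0.742, -0.59, 1.04], [0.948, -0.237, 0.213, -0.212], [0.018, -0.627, -0.778, 0.761], [0.0, 0.0, 0.0, 1.0]] [[454.77409139691264, 0.0, 315.9301890071637], [0.0, 454.77409139691264, 237.03895384801132], [0.0, 0.0, 1.0]]
base 0.76 [285. 369.] 6762
base 0.73 [248. 222.] 298
fence_top 0.84 [258. 349.] 1800
guide_hole 0.64 [257. 351.] 1865
base_hole 0.9 [285. 370.] 6701
holder 0.79 [276. 232.] 1866
wing_mid 0.88 [257. 178.] 332
wing_mid 0.82 [211. 240.] 278
wing_mid 0.78 [247. 221.] 259
knobscrew 0.79 [274. 243.] 328
knobscrew 0.3 [258. 350.] 1798
dispenser 0.78 [300. 106.] 3242
carton 0.97 [200. 500.] 2342
```

Run:
```python
import cv2
a=cv2.imread('pics/top0.png')[130:370,220:560]
cv2.imwrite('pics/top0c.png',cv2.resize(a,None,fx=2.3,fy=2.3,interpolation=cv2.INTER_CUBIC))
```

```text
(no output)
```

View pics/top0c.png

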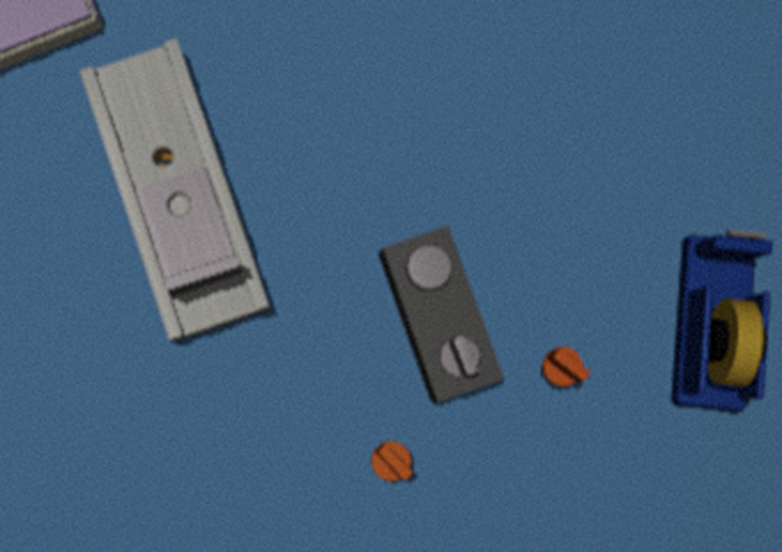

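View pics/scene0.png

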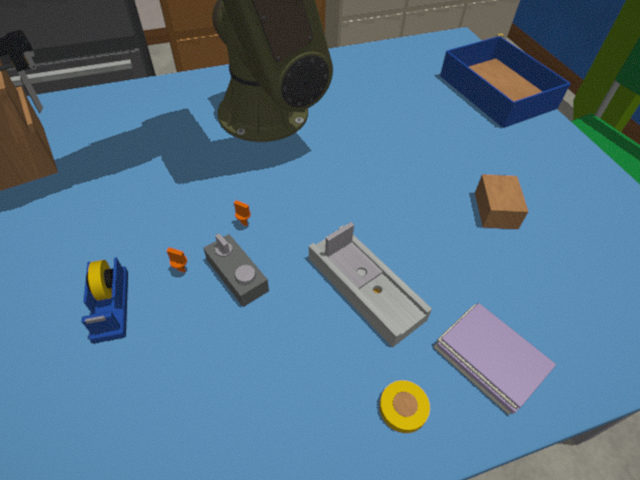

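The candidates for the wing screw in the top picture are the orange ones at (465,290) and (390,330), which are look-alikes, and the steel one at (420,284) hanging in the grey holder. I choose the steel one. In the same picture the base hole is near (291,198), the guide hole near (298,219) and the fence near (310,251).

Run:
```python
from h import *
p=cam('top')
f=lambda l:np.array(l)/2.3+[220,130]
c=w(p,f([(82,72),(178,40),(270,308),(175,338)]),.044); print('base corners',c.round(3).tolist())
a1=c[0]-c[3];a2=c[1]-c[2];print(np.arctan2(a1[1],a1[0]),np.arctan2(a2[1],a2[0]),'center',c.mean(0))
print('bh',w(p,f((163,156)),.034),'gh',w(p,f((179,204)),.0405))
d=w(p,f([(163,156)]),.034)-w(p,f([(179,204)]),.0405);print('gap',d,np.arctan2(d[0,1],d[0,0]))
h=w(p,f([(380,250),(447,228),(503,380),(437,402)]),.042);print('holder',h.round(3).tolist())
print('knob',w(p,f((429,267)),.056),'head',w(p,f((460,356)),.047))
m=ctrl.cut_out('base',p)[0]['mask'].astype(np.uint8)
print(cv2.minAreaRect(cv2.findNonZero(m)))
print('T',T().round(3).tolist())
# wrist cam
q=cam('wrist');cv2.imwrite('pics/w0.png',q['color']);print(np.array(q['tool_from_camera']).round(3).tolist(),q['K'][0])
```

```text
base corners [[0.713, 0.131, 0.044], [0.742, 0.047, 0.044], [0.506, -0.036, 0.044], [0.479, 0.045, 0.044]]
0.3515847884723255 0.3367477442773702 center [0.60995004 0.04689196 0.044     ]
bh [[0.64003275 0.05911041 0.034     ]] gh [[0.59625572 0.04398786 0.0405    ]]
gap [[ 0.04377703  0.01512255 -0.0065    ]] 0.33261102027641604
holder [[0.557, -0.13, 0.042], [0.577, -0.188, 0.042], [0.446, -0.234, 0.042], [0.427, -0.178, 0.042]]
knob [[ 0.54106217 -0.17023234  0.056     ]] head [[ 0.4662711  -0.19719193  0.047     ]]
((295.17120361328125, 212.16888427734375), (125.92888641357422, 46.76620864868164), 71.17529296875)
T [[0.959, 0.283, -0.0, 0.156], [0.283, -0.959, -0.0, -0.528], [-0.0, -0.0, -1.0, 0.205], [0.0, 0.0, 0.0, 1.0]]
[[0.0, -0.962, -0.272, 0.079], [1.0, 0.0, 0.001, -0.001], [-0.001, -0.272, 0.962, -0.18], [0.0, 0.0, 0.0, 1.0]] [341.27340138   0.         318.58049489]
```

>>> {"name": "move_arm", "arguments": {
  "increments": [
    [1,0.514,-0.42,0,0,0,0],
    [1,0.514,-0.42,0,0,0,0],
    [1,0.514,-0.42,0,0,0,0],
    [1,0.514,-0.42,0,0,0,0],
    [1,0.514,-0.42,0,0,0,0],
    [1,0.514,-0.42,0,0,0,0],
    [1,0.514,-0.42,0,0,0,0],
    [1,0.514,-0.42,0,0,0,0],
    [1,0.514,-0.42,0,0,0,0],
    [1,0.514,-0.42,0,0,0,0],
    [1,0.514,-0.42,0,0,0,0],
    [1,0.514,-0.42,0,0,0,0],
    [1,0.514,-0.42,0,0,0,0],
    [1,0.514,-0.42,0,0,0,0],
    [1,0.514,-0.42,0,0,0,0],
    [1,0.514,-0.42,0,0,0,0],
    [1,0.514,-0.42,0,0,0,0],
    [1,0.514,-0.42,0,0,0,0],
    [1,0.514,-0.42,0,0,0,0],
    [1,0.514,-0.42,0,0,0,0]
  ]
}}

```text
time_s: 3.15
ee_pos: [0.5304, 0.022, 0.2055]
eef_rot: [3.142, -0.0, 0.287]
force: [0.3, -1.0, -0.4]
grip_width: 0.094
grip_force: 0.0
```

>>> {"name": "move_arm", "arguments": {
  "increments": [
    [1,0,0,0,0,0,-0.147],
    [1,0,0,0,0,0,-0.147],
    [1,0,0,0,0,0,-0.147],
    [1,0,0,0,0,0,-0.147],
    [1,0,0,0,0,0,-0.147],
    [1,0,0,0,0,0,-0.147],
    [1,0,0,0,0,0,-0.147],
    [1,0,0,0,0,0,-0.147],
    [1,0,0,0,0,0,-0.147],
    [1,0,0,0,0,0,-0.147],
    [1,0,0,0,0,0,-0.147],
    [1,0,0,0,0,0,0]
  ]
}}

```text
time_s: 4.35
ee_pos: [0.5298, 0.0207, 0.2054]
eef_rot: [-3.142, 0.0, 1.906]
force: [0.2, 0.0, -0.1]
grip_width: 0.0939
grip_force: 0.0
```

Run:
```python
from h import *
o=ctrl.get_obs();print(o['time_s'],o['ee_pos'],o['eef_rot'],o['qpos'])
q=cam('wrist');cv2.imwrite('pics/w1.png',q['color'])
for t in ('fence_top','wing_mid'):
    for d in ctrl.cut_out(t,q)[:3]: print(t,round(d['conf'],2),np.array(d['centre']).round(),d['mask'].sum())
```

```text
4.35 [0.52976158 0.02069811 0.20544731] [-3.14154283e+00  2.52356876e-05  1.90628340e+00] [-3.00180486e-02  2.55763908e-01  1.57728412e+00 -4.28414884e-05
  1.30858214e+00 -3.65494017e-01]
fence_top 0.71 [223. 361.] 5806
wing_mid 0.94 [432. 186.] 962
wing_mid 0.84 [313. 144.] 985
```

View pics/w1.png

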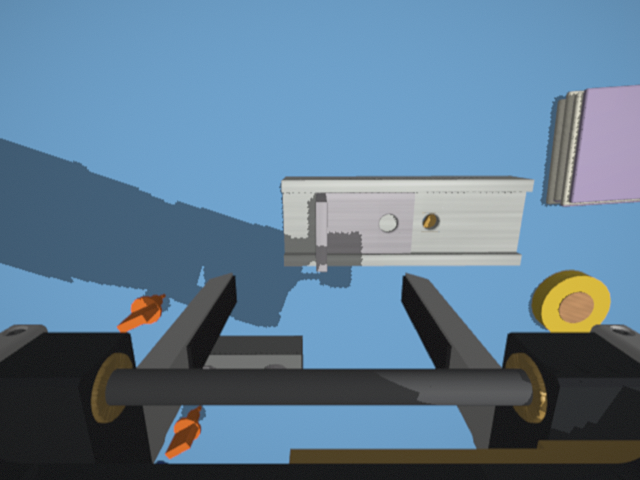

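The wrist picture shows the fence's top edge around (321,232), the guide hole at (388,223), the base hole at (431,222), and the base aligned with the image rows.

Run:
```python
from h import *
q=cam('wrist')
print('gh',w(q,(388,223),.0405),'bh',w(q,(431,222),.034),'fence top',w(q,[(316,195),(316,270),(326,195),(326,270)],.0955))
print('rail corners',w(q,[(283,178),(531,178),(521,264),(286,264)],.044))
print('tcp px',px(q,T()[:3,3]),'fence pred px',px(q,[[.5303,.0207,.0955]]))
b=q['color'][160:290,270:540];cv2.imwrite('pics/w1c.png',cv2.resize(b,None,fx=2.9,fy=2.9,interpolation=cv2.INTER_CUBIC))
```

```text
gh [[0.59723861 0.04425723 0.0405    ]] bh [[0.64155571 0.05893924 0.034     ]] fence top [[ 0.51502001  0.05545672  0.0955    ]
 [ 0.53689497 -0.00904153  0.0955    ]
 [ 0.52308063  0.05820835  0.0955    ]
 [ 0.54547128 -0.00611512  0.0955    ]]
rail corners [[ 0.48080718  0.05359933  0.044     ]
 [ 0.71310279  0.13290446  0.044     ]
 [ 0.74674388  0.04897606  0.044     ]
 [ 0.51055774 -0.03161858  0.044     ]]
tcp px [[319.64530465 288.85982064]] fence pred px [[319.74960053 237.80125726]]
```

View pics/w1c.png

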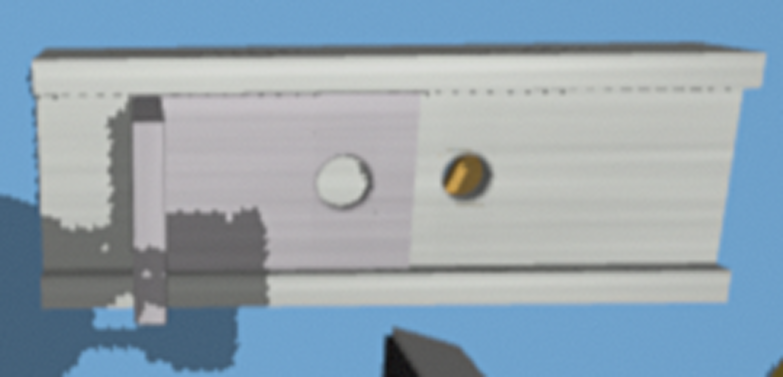

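>>> {"name": "move_arm", "arguments": {
  "increments": [
    [1,0,0,0.45,0,0,0],
    [0.6,0,0,0.45,0,0,0],
    [0.6,0,0,0.45,0,0,0],
    [0.6,0,0,0.45,0,0,0],
    [0.6,0,0,0.45,0,0,0],
    [0.4,0,0,0.3,0,0,0],
    [0.4,0,0,0.3,0,0,0],
    [0.3,0,0,0,0,0,0],
    [0,0,0,0,0,0,0],
    [0,0,0,0,0,0,0],
    [0,0,0,0,0,0,0],
    [0,0,0,0,0,0,0],
    [0,0,0,0,0,0,0],
    [0,0,0,0,0,0,0]
  ],
  "force": 20
}}

```text
time_s: 5.95
ee_pos: [0.5302, 0.0208, 0.0636]
eef_rot: [3.14, 0.0, 1.904]
force: [0.2, 0.9, 5.9]
grip_width: 0.01
grip_force: 20.0
```

>>> {"name": "move_arm", "arguments": {
  "increments": [
    [0,0,0.134,0,0,0,0],
    [0,0,0.134,0,0,0,0],
    [0,0,0.134,0,0,0,0],
    [0,0,0.134,0,0,0,0],
    [0,0,0.134,0,0,0,0],
    [0,0,0.134,0,0,0,0],
    [0,0,0.134,0,0,0,0],
    [0,0,0,0,0,0,0],
    [0,0,0,0,0,0,0]
  ]
}}

```text
time_s: 6.85
ee_pos: [0.5748, 0.0364, 0.0636]
eef_rot: [3.14, 0.0, 1.904]
force: [1.2, 3.6, 5.6]
grip_width: 0.0098
grip_force: 20.0
```

Run:
```python
from h import *
o=ctrl.get_obs();print(o['time_s'],o['ee_pos'],o['force'])
p=cam('top');a=p['color'][180:240,265:325];a=cv2.resize(a,None,fx=6,fy=6,interpolation=cv2.INTER_CUBIC)
s=cam('scene')['color'][245:315,330:420];s=cv2.resize(s,None,fx=4,fy=5,interpolation=cv2.INTER_CUBIC)
q=cam('wrist');b=q['color'][100:300,250:450];b=cv2.resize(b,(400,400))
im=np.zeros((760,800,3),np.uint8);im[:360,:360]=a;im[:350,400:760]=s;im[360:760,:400]=b
cv2.imwrite('pics/g.png',cv2.resize(im,(632,600)))
```

```text
6.85 [0.57477802 0.03640815 0.06362126] [1.23561736 3.5636131  5.59888618]
```

View pics/g.png

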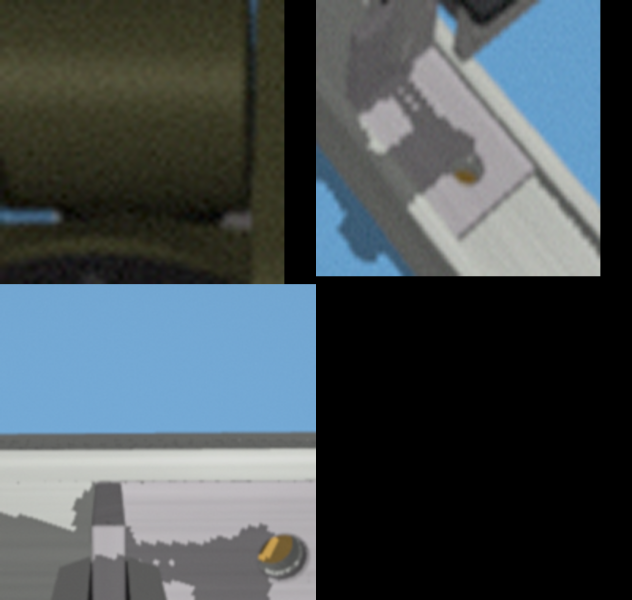

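>>> {"name": "move_arm", "arguments": {
  "increments": [
    [0.4,0,0,0,0,0,0],
    [0.4,0,0,0,0,0,0],
    [0.4,0,0,0,0,0,0],
    [0.4,0,0,-0.4,0,0,0],
    [0.4,0,0,-0.5,0,0,0],
    [0.4,-0.4,0.5,-0.5,0,0,0],
    [0.4,-0.4,0.5,-0.5,0,0,0],
    [0.4,-0.4,0.5,-0.5,0,0,0],
    [0.4,0,0,0,0,0,0],
    [0.4,0,0,0,0,0,0]
  ]
}}

```text
time_s: 8.0
ee_pos: [0.6643, 0.0037, 0.182]
eef_rot: [-3.141, -0.0, 1.903]
force: [-0.7, -0.5, -0.9]
grip_width: 0.0376
grip_force: 0.0
```

Run:
```python
from h import *
o=ctrl.get_obs();print(o['time_s'],o['ee_pos'],o['force'])
q=cam('wrist');u=px(q,[[.641,.059,.036]])[0].round().astype(int);print(u)
b=q['color'][u[1]-30:u[1]+30,u[0]-40:u[0]+40];cv2.imwrite('pics/h.png',cv2.resize(b,None,fx=8,fy=8,interpolation=cv2.INTER_CUBIC))
```

```text
8.0 [0.66428479 0.00374058 0.18200986] [-0.68510577 -0.49530144 -0.88660511]
[315 166]
```

View pics/h.png

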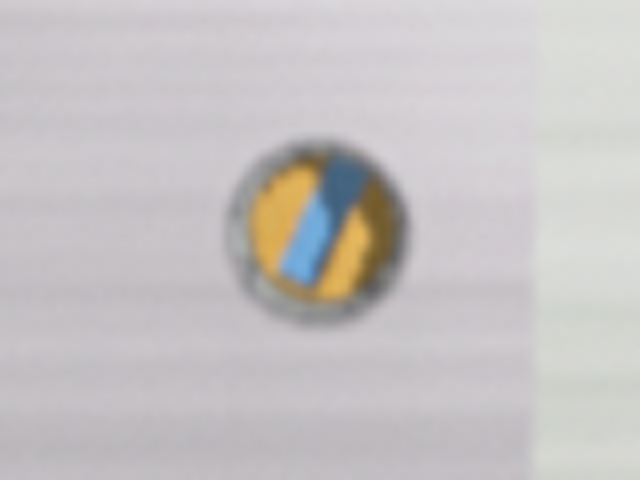

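The holes are in line: guide hole rim centred at (317,232) in the crop, with the brass and its slot inside it, about 1.1 rad from the base's x. Next the wing screw.

>>> {"name": "move_arm", "arguments": {
  "increments": [
    [0.4,-0.251,-0.505,-0.03,0,0,0],
    [0.4,-0.251,-0.505,-0.03,0,0,0],
    [0.4,-0.251,-0.505,-0.03,0,0,0],
    [0.4,-0.251,-0.505,-0.03,0,0,0],
    [0.4,-0.251,-0.505,-0.03,0,0,0],
    [0.4,-0.251,-0.505,-0.03,0,0,0],
    [0.4,-0.251,-0.505,-0.03,0,0,0],
    [0.4,-0.251,-0.505,-0.03,0,0,0],
    [0.4,-0.251,-0.505,-0.03,0,0,0],
    [0.4,-0.251,-0.505,-0.03,0,0,0],
    [0.4,0,0,0,0,0,0],
    [0.4,0,0,0,0,0,0]
  ]
}}

```text
time_s: 9.25
ee_pos: [0.4663, -0.1967, 0.1974]
eef_rot: [-3.141, -0.001, 1.903]
force: [0.7, -0.6, -0.1]
grip_width: 0.0376
grip_force: 0.0
```

Run:
```python
from h import *
o=ctrl.get_obs();print(o['time_s'],o['ee_pos'],o['qpos'])
q=cam('wrist');u=px(q,[[.466,-.197,.062]])[0].round().astype(int);print(u)
for d in ctrl.cut_out('wing_mid',q)[:4]:
    print(round(d['conf'],2),np.array(d['centre']).round(),d['mask'].sum(),q['color'][d['mask']].mean(0))
np.save('q.npy',q['P'])
b=q['color'][u[1]-75:u[1]+75,u[0]-100:u[0]+100];cv2.imwrite('pics/wing.png',cv2.resize(b,None,fx=4,fy=4,interpolation=cv2.INTER_CUBIC))
```

```text
9.25 [ 0.46627933 -0.19672254  0.19737494] [-4.71703719e-01  2.09657089e-01  1.65340681e+00  1.54073149e-04
  1.27954073e+00 -8.04118786e-01]
[319 231]
0.97 [301. 293.] 385 [ 31.88051948  70.61818182 131.24155844]
0.89 [229. 318.] 974 [160.00616016 156.93839836 160.01540041]
0.72 [141. 247.] 1059 [ 59.94617564 126.32200189 215.        ]
0.15 [ 30. 572.] 6478 [136.79839457 134.18647731 136.86168571]
```

View pics/wing.png

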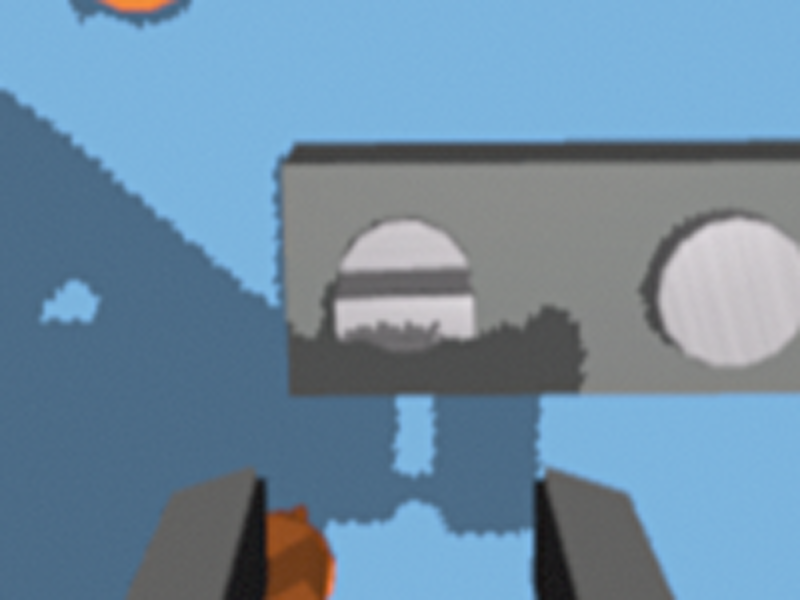

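The steel wing hangs in the left hole, with its top face centred near crop (405,318), i.e. pixel (320,235.5), lying nearly along the holder's x. The plain knob is at crop (730,290), and the orange look-alikes are outside the holder.

Run:
```python
from h import *
q=cam('wrist')
f=lambda a:np.array(a)/4+[219,156]
print('tcp',T()[:3,3],'wing c',w(q,f([(405,318)]),.077),'head',w(q,f([(403,285)]),.047))
e=w(q,f([(335,298.5),(475,295.5)]),.077);e2=w(q,f([(338,272),(470,269)]),.047);hh=w(q,f([(285,160),(800,157)]),.042)
for k in(e,e2,hh): d=k[1]-k[0];print(np.linalg.norm(d),np.arctan2(d[1],d[0]))
```

```text
tcp [ 0.46716592 -0.1963837   0.19750851] wing c [[ 0.46814398 -0.19686914  0.077     ]] head [[ 0.46766472 -0.19657627  0.047     ]]
0.0317934744487405 0.35612640459890726
0.0327907192166779 0.35733835546839365
0.1269110805084322 0.33987864772387993
```

>>> {"name": "move_arm", "arguments": {
  "increments": [
    [0.4,0,0,0,0,0,0.1412],
    [0.4,0,0,0,0,0,0.1412],
    [0.4,0,0,0,0,0,0.1412],
    [0.4,0,0,0,0,0,0.1412],
    [0.4,0,0,0,0,0,0.1412],
    [0.4,0,0,0,0,0,0.1412],
    [0.4,0,0,0,0,0,0.1412],
    [0.4,0,0,0,0,0,0.1412],
    [0.4,0,0,0,0,0,0.1412],
    [0.4,0,0,0,0,0,0.1412],
    [0.4,0,0,0,0,0,0.1412],
    [0.4,0,0,1,0,0,0],
    [0.4,0,0,0.7,0,0,0],
    [0.4,0,0,0,0,0,0],
    [0.4,0,0,0,0,0,0]
  ]
}}

```text
time_s: 10.9
ee_pos: [0.4675, -0.1969, 0.1137]
eef_rot: [-3.141, 0.0, 0.351]
force: [-0.1, -0.3, 0.4]
grip_width: 0.0377
grip_force: 0.0
```

Run:
```python
from h import *
o=ctrl.get_obs();print(o['time_s'],o['ee_pos'],o['eef_rot'])
q=cam('wrist');print(px(q,[[.466,-.197,.077],[.466,-.197,.047]]))
b=q['color'][100:400,120:520];cv2.imwrite('pics/wing2.png',cv2.resize(b,None,fx=2,fy=2,interpolation=cv2.INTER_CUBIC))
```

```text
10.9 [ 0.46746915 -0.19694945  0.11371974] [-3.14136146e+00  1.47545754e-04  3.51370528e-01]
[[319.02052372 266.59094634]
 [318.95256834 252.87265953]]
```

View pics/wing2.png

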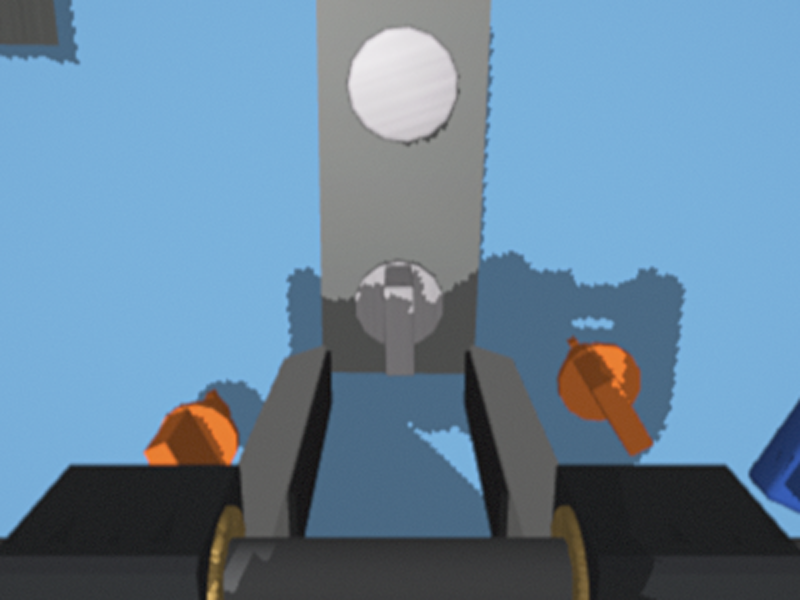

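Wing is centred between the open fingers (crop column 399, rows 290–373); going down to grip.

>>> {"name": "move_arm", "arguments": {
  "increments": [
    [0.4,0,0,0.3,0,0,0],
    [0.4,0,0,0.3,0,0,0],
    [0.4,0,0,0.3,0,0,0],
    [0.4,0,0,0.2,0,0,0],
    [0.4,0,0,0.16,0,0,0],
    [0.4,0,0,0,0,0,0],
    [0,0,0,0,0,0,0],
    [0,0,0,0,0,0,0],
    [0,0,0,0,0,0,0],
    [0,0,0,0,0,0,0],
    [0,0,0,0,0,0,0]
  ],
  "force": 30
}}

```text
time_s: 12.05
ee_pos: [0.4672, -0.1974, 0.0503]
eef_rot: [3.141, -0.0, 0.351]
force: [-0.6, 0.9, 3.0]
grip_width: 0.0097
grip_force: 30.0
```

>>> {"name": "move_arm", "arguments": {
  "increments": [
    [0,0,0,-0.1,0,0,0],
    [0,0,0,-0.3,0,0,0],
    [0,0,0,-0.4,0,0,0],
    [0,0,0,-0.4,0,0,0],
    [0,0,0,-0.4,0,0,0],
    [0,0,0,-0.4,0,0,0],
    [0,0,0,0,0,0,0]
  ]
}}

```text
time_s: 12.75
ee_pos: [0.4679, -0.1977, 0.1524]
eef_rot: [3.139, -0.003, 0.351]
force: [0.3, 0.1, -0.8]
grip_width: 0.0102
grip_force: 30.0
```

Run:
```python
from h import *
o=ctrl.get_obs();print(o['time_s'],o['ee_pos'],o['eef_rot'],o['force'],o['moment'],o['grip_width'])
q=cam('wrist');P=T()
for d in ctrl.cut_out('wing_mid',q)[:3]:
  print(round(d['conf'],2),np.array(d['centre']).round(),q['color'][d['mask']].mean(0))
# head rim expected
seat=P@np.array([0,0,.0083-.005,1]); 
print('pred head top px',px(q,seat[:3]), px(q,(P@np.array([.017,0,.0033,1]))[:3]),px(q,(P@np.array([0,.017,.0033,1]))[:3]),px(q,(P@np.array([.016,0,-.0267,1]))[:3]))
b=q['color'][190:340,220:420];cv2.imwrite('pics/held.png',cv2.resize(b,None,fx=4,fy=4,interpolation=cv2.INTER_CUBIC))
```

```text
12.75 [ 0.46790795 -0.19772569  0.15236186] [ 3.13856023e+00 -2.81846950e-03  3.50642106e-01] [ 0.29816522  0.1360256  -0.76012142] [ 0.03612807  0.02248383 -0.0142415 ] 0.010237662614178107
0.77 [303. 228.] [ 47.58545198  91.13559322 160.44138418]
0.69 [286. 317.] [100.99951597  98.93514037 100.68731849]
0.65 [276. 408.] [ 40.94670846  81.68495298 147.65752351]
pred head top px [[319.0511423  283.92108823]] [[319.07282649 256.32342687]] [[348.10446938 283.90417064]] [[319.29899022 277.76186246]]
```

View pics/held.png

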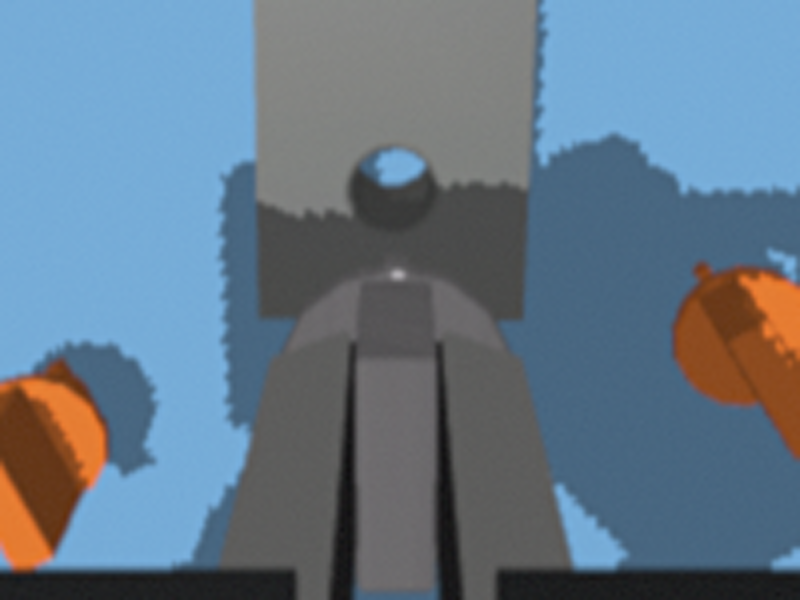

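>>> {"name": "move_arm", "arguments": {
  "increments": [
    [0,0.2,-0.15,0,0,0,0],
    [0,0.4,-0.29,0,0,0,0],
    [0,0.401,-0.29,0,0,0,0],
    [0,0.401,-0.29,0,0,0,0],
    [0,0.401,-0.29,0,0,0,0],
    [0,0.401,-0.29,0,0,0,0],
    [0,0.401,-0.29,0,0,0,0],
    [0,0.401,-0.29,0,0,0,0],
    [0,0.401,-0.29,0,0,0,0],
    [0,0.401,-0.29,0,0,0,0],
    [0,0.401,-0.29,0,0,0,0],
    [0,0.401,-0.29,0,0,0,0],
    [0,0.4,-0.29,0,0,0,0],
    [0,0.2,-0.15,0,0,0,0],
    [0,0,0,0,0,0,0]
  ]
}}

```text
time_s: 14.35
ee_pos: [0.6467, 0.0712, 0.1486]
eef_rot: [-3.141, 0.002, 0.352]
force: [-0.4, -0.7, -1.3]
grip_width: 0.0098
grip_force: 30.0
```

>>> {"name": "move_arm", "arguments": {
  "increments": [
    [0,0,0,0,0,0,-0.147],
    [0,0,0,0,0,0,-0.147],
    [0,0,0,0,0,0,-0.147],
    [0,0,0,0,0,0,-0.147],
    [0,0,0,0,0,0,-0.147],
    [0,0,0,0,0,0,-0.147],
    [0,0,0,0,0,0,-0.147],
    [0,0,0,0,0,0,-0.147],
    [0,0,0,0,0,0,-0.147],
    [0,0,0,0,0,0,-0.147],
    [0,0,0,0,0,0,-0.147],
    [0,0,0,0,0,0,-0.147],
    [0,0,0,0,0,0,-0.147],
    [0,0,0,0,0,0,-0.147],
    [0,0,0,0,0,0,-0.147],
    [0,0,0,0,0,0,0],
    [0,0,0,0,0,0,0]
  ]
}}

```text
time_s: 16.05
ee_pos: [0.6464, 0.0692, 0.1498]
eef_rot: [-3.141, -0.0, 2.55]
force: [1.1, -0.1, -1.3]
grip_width: 0.0097
grip_force: 30.0
```

Run:
```python
from h import *
o=ctrl.get_obs();P=T();print(o['time_s'],o['ee_pos'],o['eef_rot'],o['force'])
ax=P@np.array([-.0007,0,.0083,1]);d=np.array([.641,.0591,0])-ax[:3];print('axis',ax[:3],'tool shift units',(P[:3,:3].T@d)[:2]/.05)
```

```text
16.05 [0.64642233 0.06915755 0.1498022 ] [-3.14135229e+00 -2.52773899e-04  2.55046744e+00] [ 1.08014094 -0.12830722 -1.30772835]
axis [0.64700069 0.06876696 0.14150203] tool shift units [-0.00881325 -0.22673523]
```

>>> {"name": "move_arm", "arguments": {
  "increments": [
    [0,0,-0.114,0,0,0,0],
    [0,0,-0.114,0,0,0,0],
    [0,0,0,0.3,0,0,0],
    [0,0,0,0.3,0,0,0],
    [0,0,0,0.3,0,0,0],
    [0,0,0,0.3,0,0,0],
    [0,0,0,0,0,0,0],
    [0,0,0,0,0,0,0]
  ]
}}

```text
time_s: 16.85
ee_pos: [0.6404, 0.0603, 0.0896]
eef_rot: [-3.141, -0.001, 2.556]
force: [0.4, 0.3, -0.2]
grip_width: 0.0097
grip_force: 30.0
```

Run:
```python
from h import *
o=ctrl.get_obs();P=T();print(o['time_s'],o['ee_pos'],o['eef_rot'],o['force'],o['moment'])
ax=P@np.array([-.0007,0,.0083,1]);d=np.array([.641,.0591,0])-ax[:3];print('axis',ax[:3],'tip z',ax[2]-.0318,'tool shift units',(P[:3,:3].T@d)[:2]/.05)
```

```text
16.85 [0.6404035  0.06027034 0.08961121] [-3.14125971e+00 -5.23585993e-04  2.55562779e+00] [ 0.35276539  0.34607958 -0.19546203] [ 0.05543161 -0.17333555 -0.02970584]
axis [0.64098158 0.05988333 0.08131085] tip z 0.04951084544883943 tool shift units [-0.00982212 -0.01230799]
```

>>> {"name": "move_arm", "arguments": {
  "increments": [
    [0,0,-0.012,0.1,0,0,0],
    [0,0,0,0.1,0,0,0],
    [0,0,0,0.1,0,0,0],
    [0,0,0,0.1,0,0,0],
    [0,0,0,0,0,0,0]
  ]
}}

```text
time_s: 17.35
ee_pos: [0.6401, 0.0596, 0.0693]
eef_rot: [-3.141, -0.0, 2.556]
force: [1.7, -1.2, -1.8]
grip_width: 0.0099
grip_force: 30.0
```

>>> {"name": "move_arm", "arguments": {
  "increments": [
    [0,0,0,0.05,0,0,0],
    [0,0,0,0.05,0,0,0],
    [0,0,0,0.05,0,0,0],
    [0,0,0,0.05,0,0,0],
    [0,0,0,0,0,0,0]
  ]
}}

```text
time_s: 17.85
ee_pos: [0.6404, 0.0596, 0.0598]
eef_rot: [3.141, 0.001, 2.556]
force: [3.8, -1.2, -2.1]
grip_width: 0.0101
grip_force: 30.0
```

>>> {"name": "move_arm", "arguments": {
  "increments": [
    [0,0,0,0.04,0,0,0],
    [0,0,0,0.04,0,0,0],
    [0,0,0,0.02,0,0,0],
    [0,0,0,0,0,0,0]
  ]
}}

```text
time_s: 18.25
ee_pos: [0.6405, 0.0596, 0.0551]
eef_rot: [3.141, 0.001, 2.556]
force: [4.5, -2.2, 0.6]
grip_width: 0.0099
grip_force: 30.0
```

>>> {"name": "move_arm", "arguments": {
  "increments": [
    [0,0,0,0.01,0,0,0],
    [0,0,0,0.01,0,0,0],
    [0,0,0,0,0,0,0]
  ]
}}

```text
time_s: 18.55
ee_pos: [0.6405, 0.0596, 0.0542]
eef_rot: [3.141, 0.001, 2.556]
force: [4.4, -1.7, 2.6]
grip_width: 0.0098
grip_force: 30.0
```

>>> {"name": "move_arm", "arguments": {
  "increments": [
    [0,-0.016,0.004,0.01,0,0,0],
    [0,0,0,0.01,0,0,0],
    [0,0,0,0,0,0,0]
  ]
}}

```text
time_s: 18.85
ee_pos: [0.6409, 0.0596, 0.0538]
eef_rot: [3.141, -0.0, 2.556]
force: [-1.5, -0.6, 11.3]
grip_width: 0.0099
grip_force: 30.0
```

>>> {"name": "move_arm", "arguments": {
  "increments": [
    [0,0,0,-0.006,0,0,0.05],
    [0,0,0,0,0,0,0.1],
    [0,0,0,0,0,0,0.1],
    [0,0,0,0,0,0,0.1],
    [0,0,0,0,0,0,0]
  ]
}}

```text
time_s: 19.35
ee_pos: [0.6409, 0.0597, 0.0538]
eef_rot: [3.141, -0.0, 2.202]
force: [1.4, -0.1, 7.7]
grip_width: 0.0096
grip_force: 30.0
```

>>> {"name": "move_arm", "arguments": {
  "increments": [
    [0,0,0,0,0,0,0.1],
    [0,0,0,0,0,0,0.1],
    [0,0,0,0,0,0,0.1],
    [0,0,0,0,0,0,0]
  ]
}}

```text
time_s: 19.75
ee_pos: [0.6408, 0.0596, 0.0538]
eef_rot: [3.142, -0.0, 1.902]
force: [0.4, 0.0, 6.9]
grip_width: 0.0097
grip_force: 30.0
```

>>> {"name": "move_arm", "arguments": {
  "increments": [
    [0,0,0,0,0,0,0.1],
    [0,0,0,0,0,0,0.1],
    [0,0,0,0,0,0,0]
  ]
}}

```text
time_s: 20.05
ee_pos: [0.6406, 0.0595, 0.0535]
eef_rot: [-3.141, -0.0, 1.702]
force: [0.1, -1.5, 6.0]
grip_width: 0.0098
grip_force: 30.0
```

>>> {"name": "move_arm", "arguments": {
  "increments": [
    [0,0,0,0,0,0,0.07],
    [0,0,0,0,0,0,0.07],
    [0,0,0,0,0,0,0]
  ]
}}

```text
time_s: 20.35
ee_pos: [0.6405, 0.0594, 0.0533]
eef_rot: [-3.141, 0.0, 1.564]
force: [-0.6, -1.4, 3.5]
grip_width: 0.0095
grip_force: 30.0
```

>>> {"name": "move_arm", "arguments": {
  "increments": [
    [0,0,0,0.01,0,0,0],
    [0,0,0,0,0,0,0]
  ]
}}

```text
time_s: 20.55
ee_pos: [0.6408, 0.0596, 0.0525]
eef_rot: [-3.141, -0.0, 1.567]
force: [2.3, -0.4, 0.4]
grip_width: 0.0099
grip_force: 30.0
```

Force gone and it is sinking: it is in the slot. Following it down.

>>> {"name": "move_arm", "arguments": {
  "increments": [
    [0,0,0,0.02,0,0,0.02],
    [0,0,0,0.02,0,0,0.02],
    [0,0,0,0.02,0,0,0.02],
    [0,0,0,0,0,0,0]
  ]
}}

```text
time_s: 20.95
ee_pos: [0.6407, 0.0595, 0.0494]
eef_rot: [-3.141, -0.0, 1.505]
force: [2.3, 1.3, -1.9]
grip_width: 0.01
grip_force: 30.0
```

>>> {"name": "move_arm", "arguments": {
  "increments": [
    [0,0,0,0.01,0,0,0],
    [0,0,0,0.005,0,0,0],
    [0,0,0,0,0,0,0]
  ]
}}

```text
time_s: 21.25
ee_pos: [0.6408, 0.0594, 0.0489]
eef_rot: [-3.141, -0.0, 1.506]
force: [1.7, 0.2, -0.8]
grip_width: 0.0095
grip_force: 30.0
```

>>> {"name": "move_arm", "arguments": {
  "increments": [
    [0,0,0,0.006,0,0,0],
    [0,0,0,0.006,0,0,0],
    [0,0,0,0,0,0,0]
  ]
}}

```text
time_s: 21.55
ee_pos: [0.6408, 0.0594, 0.0488]
eef_rot: [-3.142, -0.0, 1.506]
force: [-1.2, 0.1, 4.0]
grip_width: 0.0098
grip_force: 30.0
```

>>> {"name": "move_arm", "arguments": {
  "increments": [
    [0,0,0,-0.004,0,0,0.05],
    [0,0,0,0,0,0,0.1],
    [0,0,0,0,0,0,0.1],
    [0,0,0,0,0,0,0.1],
    [0,0,0,0,0,0,0.1],
    [0,0,0,0,0,0,0.1],
    [0,0,0,0,0,0,0]
  ]
}}

```text
time_s: 22.25
ee_pos: [0.641, 0.0594, 0.0488]
eef_rot: [3.141, -0.0, 0.954]
force: [0.5, -1.1, 1.9]
grip_width: 0.0098
grip_force: 30.0
```

>>> {"name": "move_arm", "arguments": {
  "increments": [
    [0,0,0,0,0,0,0.1],
    [0,0,0,0,0,0,0.1],
    [0,0,0,0,0,0,0.1],
    [0,0,0,0,0,0,0.1],
    [0,0,0,0,0,0,0.1],
    [0,0,0,0,0,0,0.1],
    [0,0,0,0,0,0,0.02],
    [0,0,0,0,0,0,0],
    [0,0,0,0,0,0,0]
  ]
}}

```text
time_s: 23.15
ee_pos: [0.641, 0.0594, 0.0488]
eef_rot: [3.142, -0.0, 0.339]
force: [0.2, 0.7, 3.7]
grip_width: 0.0099
grip_force: 30.0
```

Run:
```python
from h import *
o=ctrl.get_obs();print(o['ee_pos'],o['eef_rot'],o['force'],o['moment'],o['qpos'])
```

```text
[0.64101127 0.05944635 0.04881303] [ 3.14150528e+00 -4.39141429e-04  3.38814974e-01] [0.23427215 0.67563903 3.68106938] [-0.06235505 -0.12627595  0.13672566] [3.55697842e-02 6.61304044e-01 1.37266112e+00 5.33848131e-05
 1.10718229e+00 1.26752729e+00]
```

>>> {"name": "move_arm", "arguments": {
  "increments": [
    [0.3,0,0,0,0,0,0],
    [0.3,0,0,0,0,0,0],
    [0.3,0,0,0,0,0,0],
    [0.3,0,0,-0.1,0,0,0],
    [0.3,0,0,-0.3,0,0,0],
    [0.3,0,0,-0.5,0,0,0],
    [0.3,0,0,-0.5,0,0,0],
    [0.3,-0.3,0,-0.5,0,0,0],
    [0.3,-0.4,0,-0.3,0,0,0],
    [0.3,-0.4,0,0,0,0,0],
    [0.3,0,0,0,0,0,0],
    [0.3,0,0,0,0,0,0]
  ]
}}

```text
time_s: 24.35
ee_pos: [0.5893, 0.0414, 0.1596]
eef_rot: [3.141, -0.001, 0.335]
force: [-0.1, 0.2, 0.4]
grip_width: 0.0281
grip_force: 0.0
```

Run:
```python
from h import *
o=ctrl.get_obs();print(o['time_s'],o['ee_pos'],o['eef_rot'],o['force'])
q=cam('wrist');u=px(q,[[.641,.059,.06]])[0].round().astype(int);print(u)
b=q['color'][max(0,u[1]-110):u[1]+110,u[0]-140:u[0]+140];print(b.shape);cv2.imwrite('pics/end.png',cv2.resize(b,None,fx=2.7,fy=2.7,interpolation=cv2.INTER_CUBIC))
```

```text
24.35 [0.58933728 0.04135308 0.15963645] [ 3.14124667e+00 -1.19617424e-03  3.35420757e-01] [-0.05385515  0.17919732  0.4194194 ]
[320 174]
(220, 280, 3)
```

View pics/end.png

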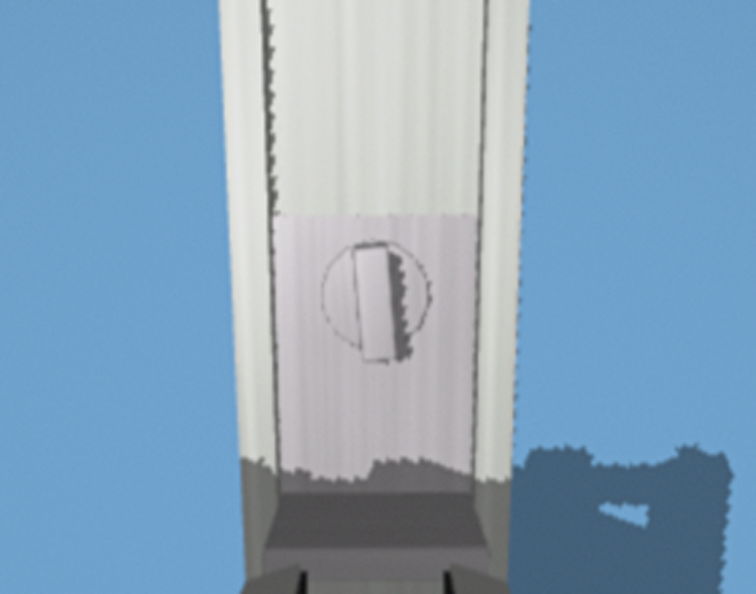

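The screw is home: the head circle sits at (376,297) on the foot. The wing leans about 0.08 rad short of the rails, its top face running from (370,247) to (380,360). I'll measure this by line fitting, then regrip and finish the turn.

```bash
cat > ang.py <<'E'
from h import *
def go():
    q=cam('wrist');g=cv2.cvtColor(q['color'],cv2.COLOR_BGR2GRAY)
    u=px(q,[[.641,.059,.0755]])[0].astype(int);x0,y0=u[0]-25,u[1]-32
    c=cv2.resize(g[y0:y0+64,x0:x0+50],None,fx=4,fy=4,interpolation=cv2.INTER_CUBIC)
    for l in cv2.createLineSegmentDetector().detect(c)[0][:,0]:
        p=(l.reshape(2,2)+.5)/4-.5+[x0,y0]
        if np.linalg.norm(p[1]-p[0])<15: continue
        k=w(q,p,.0755);d=k[1]-k[0];print('wing?',p.round(1).tolist(),'len',round(np.linalg.norm(d),4),'ang',round(float((np.arctan2(d[1],d[0])+1.2)%np.pi-1.2),3))
    for l in cv2.createLineSegmentDetector().detect(g)[0][:,0]:
        p=l.reshape(2,2);k=w(q,p,.044);d=k[1]-k[0]
        if np.linalg.norm(d)>.08 and abs(k[:,1].mean()-.05)<.12: print('long',k[0,:2].round(3),round(np.linalg.norm(d),3),round(float((np.arctan2(d[1],d[0])+1.2)%np.pi-1.2),3))
go()
E
python3 ang.py
```

```text
wing? [[326.2, 196.9], [322.8, 156.2]] len 0.0308 ang 0.426
wing? [[311.3, 157.5], [313.1, 181.9]] len 0.0182 ang 0.408
long [0.579 0.074] 0.149 0.335
long [0.451 0.143] 0.08 1.905
long [0.272 0.163] 0.426 1.905
long [ 0.435 -0.072] 0.101 1.902
long [ 0.566 -0.014] 0.189 0.338
long [0.598 0.012] 0.148 0.335
long [0.741 0.06 ] 0.152 0.339
long [0.714 0.134] 0.144 0.342
long [0.343 0.021] 0.123 1.906
long [0.754 0.124] 0.085 -1.17
long [0.718 0.202] 0.095 -1.169
long [0.345 0.012] 0.106 1.906
long [0.42  0.073] 0.095 1.906
```

>>> {"name": "move_arm", "arguments": {
  "increments": [
    [0.3,0.36,0,0,0,0,-0.085],
    [0.3,0.36,0,0,0,0,0],
    [0.3,0.36,0,0,0,0,0],
    [0.3,0,0,0,0,0,0],
    [0.3,0,0,0,0,0,0]
  ],
  "force": 55
}}

```text
time_s: 24.95
ee_pos: [0.6386, 0.0621, 0.1579]
eef_rot: [-3.141, 0.001, 0.421]
force: [-0.5, -0.3, -0.5]
grip_width: 0.0281
grip_force: 0.0
```

>>> {"name": "move_arm", "arguments": {
  "increments": [
    [0.3,0.02,0.069,0,0,0,0],
    [0.3,0,0,0.4,0,0,0],
    [0.3,0,0,0.4,0,0,0],
    [0.3,0,0,0.4,0,0,0],
    [0.3,0,0,0.4,0,0,0],
    [0.3,0,0,0.3,0,0,0],
    [0.3,0,0,0.2,0,0,0],
    [0.3,0,0,0,0,0,0],
    [0,0,0,0,0,0,0],
    [0,0,0,0,0,0,0],
    [0,0,0,0,0,0,0],
    [0,0,0,0,0,0,0]
  ]
}}

```text
time_s: 26.15
ee_pos: [0.6415, 0.0593, 0.0545]
eef_rot: [3.141, -0.001, 0.421]
force: [-0.4, 0.4, 4.4]
grip_width: 0.0099
grip_force: 55.0
```

>>> {"name": "move_arm", "arguments": {
  "increments": [
    [0.3,0,0,0,0,0,0],
    [0.3,0,0,0,0,0,0],
    [0.3,0,0,0.05,0,0,0],
    [0.3,0,0,0.04,0,0,0],
    [0.3,0,0,0,0,0,0],
    [0,0,0,0,0,0,0],
    [0,0,0,0,0,0,0],
    [0,0,0,0,0,0,0],
    [0,0,0,0,0,0,0]
  ]
}}

```text
time_s: 27.05
ee_pos: [0.6411, 0.0593, 0.0492]
eef_rot: [-3.142, -0.0, 0.421]
force: [-0.2, 0.6, 0.3]
grip_width: 0.0094
grip_force: 55.0
```

>>> {"name": "move_arm", "arguments": {
  "increments": [
    [0,0,0,0,0,0,0.03],
    [0,0,0,0,0,0,0.03],
    [0,0,0,0,0,0,0.03],
    [0,0,0,0,0,0,0.02],
    [0,0,0,0,0,0,0],
    [0,0,0,0,0,0,0],
    [0.3,0,0,0,0,0,0],
    [0.3,0,0,0,0,0,0],
    [0.3,0,0,0,0,0,0],
    [0.3,0,0,-0.2,0,0,0],
    [0.3,0,0,-0.4,0,0,0],
    [0.3,0,0,-0.5,0,0,0],
    [0.3,0,0,-0.5,0,0,0],
    [0.3,-0.36,0,-0.4,0,0,0],
    [0.3,-0.36,0,-0.2,0,0,0],
    [0.3,-0.36,0,0,0,0,0],
    [0.3,0,0,0,0,0,0],
    [0.3,0,0,0,0,0,0]
  ]
}}

```text
time_s: 28.85
ee_pos: [0.5901, 0.0427, 0.1598]
eef_rot: [3.141, -0.001, 0.31]
force: [-0.1, -0.3, 0.1]
grip_width: 0.0285
grip_force: 0.0
```

```bash
python3 ang.py | head -6; python3 -c "
from h import *
o=ctrl.get_obs();print(o['time_s'],o['ee_pos'],o['force'])"
```

```text
wing? [[325.5, 197.3], [322.6, 157.9]] len 0.0299 ang 0.391
wing? [[311.0, 159.1], [312.1, 175.8]] len 0.0124 ang 0.372
long [0.58  0.075] 0.147 0.336
long [0.453 0.148] 0.08 1.879
long [0.275 0.173] 0.431 1.88
long [ 0.432 -0.067] 0.113 1.877
28.9 [0.59026675 0.04279878 0.15941785] [-0.20867791 -0.14580971 -0.55846896]
```

>>> {"name": "move_arm", "arguments": {
  "increments": [
    [0.3,0.355,0,0,0,0,0],
    [0.3,0.355,0,0,0,0,0],
    [0.3,0.355,0,0,0,0,0],
    [0.3,0,0,0.4,0,0,-0.07],
    [0.3,0,0,0.4,0,0,0],
    [0.3,0,0,0.4,0,0,0],
    [0.3,0,0,0.4,0,0,0],
    [0.3,0,0,0.3,0,0,0],
    [0.3,0,0,0.2,0,0,0],
    [0.3,0,0,0.1,0,0,0],
    [0.3,0,0,0,0,0,0],
    [0.3,0,0,0,0,0,0]
  ]
}}

```text
time_s: 30.1
ee_pos: [0.6409, 0.059, 0.0499]
eef_rot: [3.141, -0.001, 0.381]
force: [-0.6, 0.2, -0.2]
grip_width: 0.0283
grip_force: 0.0
```

>>> {"name": "move_arm", "arguments": {
  "increments": [
    [0,0,0,0,0,0,0],
    [0,0,0,0,0,0,0],
    [0,0,0,0,0,0,0],
    [0,0,0,0,0,0,0],
    [0,0,0,0,0,0,0.03],
    [0,0,0,0,0,0,0.03],
    [0,0,0,0,0,0,0.03],
    [0,0,0,0,0,0,0.03],
    [0,0,0,0,0,0,0],
    [0,0,0,0,0,0,0],
    [0.3,0,0,0,0,0,0],
    [0.3,0,0,0,0,0,0],
    [0.3,0,0,0,0,0,0],
    [0.3,0,0,-0.2,0,0,0],
    [0.3,0,0,-0.4,0,0,0],
    [0.3,0,0,-0.5,0,0,0],
    [0.3,0,0,-0.5,0,0,0],
    [0.3,-0.36,0,-0.4,0,0,-0.03],
    [0.3,-0.36,0,-0.2,0,0,-0.04],
    [0.3,-0.36,0,0,0,0,0]
  ],
  "force": 60
}}

```text
time_s: 32.1
ee_pos: [0.5888, 0.0432, 0.1616]
eef_rot: [3.14, -0.003, 0.332]
force: [0.8, 0.1, -0.6]
grip_width: 0.0288
grip_force: 0.0
```

>>> {"name": "move_arm", "arguments": {
  "increments": [
    [0.3,0,0,0,0,0,0],
    [0.3,0,0,0,0,0,0]
  ]
}}

```text
time_s: 32.3
ee_pos: [0.5891, 0.0433, 0.1597]
eef_rot: [3.141, -0.001, 0.33]
force: [-0.0, -0.5, -0.9]
grip_width: 0.0279
grip_force: 0.0
```

```bash
python3 ang.py | grep -v "1\.[89]"; python3 -c "
from h import *
o=ctrl.get_obs();print(o['time_s'],o['ee_pos'],o['eef_rot'],o['force'])"
```

```text
wing? [[326.9, 196.6], [326.4, 157.2]] len 0.0298 ang 0.351
wing? [[314.6, 157.5], [315.1, 192.8]] len 0.0266 ang 0.34
wing? [[313.2, 189.7], [313.3, 156.9]] len 0.0247 ang 0.323
long [ 0.468 -0.034] 0.1 0.465
long [0.579 0.074] 0.148 0.335
long [0.74  0.059] 0.153 0.34
long [0.598 0.012] 0.149 0.334
long [0.715 0.134] 0.145 0.342
long [0.627 0.008] 0.114 0.336
long [0.755 0.122] 0.086 -1.17
long [0.718 0.202] 0.094 -1.17
32.35 [0.58929106 0.04346783 0.15939527] [ 3.14150110e+00 -4.61898535e-04  3.30465709e-01] [-0.14141249 -0.43340381 -0.15086453]
```

The wing is now within about 0.01 rad of the rails and the gripper is clear, so I'm handing in.

```bash
python3 -c "
from station import ctrl
print(ctrl.hand_in())"
```

```text
the job is handed in; nothing more can be done
None
```

The job is handed in at about 32 s: the guide is over the base hole, and the wing screw is in its slot with its head flush and its wing within about 0.01 rad of the jig's long side by wrist-camera line fit; the arm never went to the knob screw, dispenser, carton or orange look-alikes, and the hand-in returned no verdict.

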